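# Pile two battery cases and hold them up to the inspection camera

## Robot

A 7-joint arm with a two-finger parallel gripper is mounted at the origin on the work surface. World frame = base frame: x ahead of the robot, y to its left, z up, the work surface at z = 0. Lengths are in m, angles in degrees, forces in N, time in s.
With the tool pointing down it reaches from about 0.4 to 0.85 m from the base axis. Payload 10.4 kg.
Tool frame: the origin (TCP) lies between the finger pads; the fingertips stand 25 mm ahead of it and the grasp point (between the pads) lies 6 mm ahead of it (tips_ahead is the distance from the TCP to the fingertips, in m); z points along the fingers, y is the line along which they close (so a half turn about z gives the same grasp; the last joint's range is limited). The gripper opens to 87 mm and grips with 3 to 60 N. Pads are 19 mm wide; open, the fingers measure 117 mm over their backs; the gripper's body (75 mm by 190 mm) begins 51 mm behind the grasp point.
Start: joints at [-66.268, 19.034, -3.707, 83.658, 1.238, 77.344, -5.071], TCP at [0.264, 0.566, 0.248] pointing down, gripper open.
Joint ranges: [-148.97, 148.97], [-28.65, 121.19], [-84.17, 76.75], [9.2, 138.47], [-72.65, 252.65], [3.7, 117.97], [-149.18, 149.18]. Speed limits (degrees/s): [127.2, 127.2, 159.86, 159.86, 180, 180, 180].

## Interface

Orientations are given as a 3x3 rotation matrix whose columns are the frame's x, y, z axes.
In Python, from workcell import * gives the robot as it stands.
- The arm moves only by the tool play_rows, never from a script. Its argument "targets" is a list that holds one entry, the list of rows, each a list of 6 numbers: the shift along the tool's x, y, z in units of 25 mm (1.0 is 25 mm), then the turn, a rotation vector about the tool's x, y, z in units of 5 degrees (1.0 is 5 degrees). A call has 1 to 5 rows; each row shifts and turns the commanded pose from where the row before left it, along the tool's axes as they then stand; what a row does not reach is not made up. A row lasts 1/10 s, in which the tool goes at most 50 mm and 8.59 degrees, less where a joint would pass 70% of its speed; a pose out of reach is approached as far as the arm can. A call is refused whole if a number of a shift passes 1 or a number of a turn 1, either way. A call with a gripper value outside its range is refused whole. "hand" is the opening, from 0 (shut) to 1 (fully open), set as the call begins (left out, the last holds). The fingers move at their own pace and stop on an object; "newtons" is the grip in N (left out, the last holds). Time passes only in rows, so rows that do not move let the fingers close. It gives the time, the measured TCP pose, the force, the opening and the grip force at its end, in the units of the state.
- state(): the state, without advancing time (a new reading comes with each control period).
- get_image(name): name is "scene" or "top"; returns a dict with "color" (384x512x3 uint8, red, green, blue), "fov_y" (degrees; the focal length in pixels is half the picture's height over the tangent of half this angle, whatever the lens; pixels are square), "cx", "cy" (the principal point, pixels), "R" (3x3) and "t" (3): a world point X has camera coordinates R X + t. Camera axes: x right, y down, z forward; pixel columns grow to the right and rows downward; lengths in m; the calibration is good to about 2 mm. A picture is of the moment at which its call begins. There is no depth.
- hand_in(): hands the job in; it is judged then, once.
The state is a dict: "time_s": time; "q": joint angles; "qvel": joint speeds; "effort": joint torques, N m; "ee_pos": TCP position; "tool_rot": TCP orientation; "force": force on the tool from outside, world axes, zero at the start; "moment": the same for the moment, N m; "finger_gap": finger opening in m; "gripper_force": force on a finger pad.
Only numpy, scipy, OpenCV 4.12 (cv2) and the standard library are available. Lean on these libraries where they do the work, as an engineer would, in place of code of your own. Each camera call takes 0.05 s, during which the arm holds its last target. There are 200 camera calls.

## Task

Stack the two small flat battery cases squarely one on the other on the bench, in either order, and let go; then take hold of the whole pile and hold it up in front of the side-view inspection camera: level and still, centred on the lens, one of its narrow ends squarely facing the lens and about 6 cm from it. Finish while holding the pile there. Do not drop a case, do not knock the camera, and leave the other things on the bench where they are.

Things in the scene. Friction and masses are not known exactly. Their poses are not given: they have to be found in the camera images.
- case_a: one of two identical flat closed battery cases, clear plastic with a white seam line and two white cells with blue ends inside; 78 (its x) x 42 (its y) x 21 mm (its z, up), about 0.11 kg, flat top and bottom; origin at the centre of its underside. Starts flat on the bench, either case may be at the left or the right
- case_b: one of two identical flat closed battery cases, clear plastic with a white seam line and two white cells with blue ends inside; 78 (its x) x 42 (its y) x 21 mm (its z, up), about 0.11 kg, flat top and bottom; origin at the centre of its underside. Starts flat on the bench, either case may be at the left or the right
- lens (a point): centre of the front glass of the side-view inspection camera's lens, 150 mm above the bench. Axes as the camera's: the lens looks level along its own -x (so the pile belongs at negative x), z is up. The white ring light round the lens is 68 mm across; the whole camera and stand lie behind the glass (x above 0)
- side_camera: the inspection camera on its stand, fixed to the bench: dark foot 130 x 110 x 12 mm, steel post 252 mm high at the back (85 mm behind the origin), aluminium camera with black lens and white ring light pointing level along its own -x. Origin on the bench surface, below the lens, 24 mm behind the front glass. Do not knock it
- stamp: bystander: self-inking stamp, black with red top, 45 x 60 x 75 mm, origin at the centre of its underside
- tape_roll: bystander: yellow roll of tape lying flat, 90 mm across, 24 mm high, origin at the centre of its underside
- caliper: bystander: steel caliper with black slide lying flat, about 190 mm long (its x), 12 mm high, origin on the bench near its slide
- cell_tray: bystander: clear tray of upright white and blue cells, 160 x 220 x 51 mm, 2 kg, origin at the centre of its underside
Things that resemble listed ones, but are neither listed nor needed, are in the scene too. Leave any orange or turquoise look-alike of the case_b alone.

How it is judged:
By the outcome, as a careful person would: the job done as asked, in the order asked, and still so for the second after the job is handed in, while the arm keeps its last pose, push and grip.
It also fails if it takes over 50 s, if anything falls off the work surface, if the arm or the gripper's body presses on something with over 40 N, if the wrist force passes 120 N, or if a joint passes its speed limit or range.

## Working session

There is one attempt and no reset: what is moved stays moved. The work goes in short steps, Python scripts to look and compute and a tool call to move; the robot and the scene stay as the last step left them, time stands still between calls to the robot, and variables do not carry over. Pictures are saved under pics/ and viewed, at most 10 in all, crops included, and the job is handed in when it is done.

Besides the shell and the picture viewer there is one more tool, called after "Emit:" by a JSON object that holds its "api" and its "payload". play_rows: Moves the arm, as the interface text tells. Its arguments: {"type":"object","properties":{"targets":{"type":"array","items":{"type":"array","items":{"type":"array","items":{"type":"number"}}}},"hand":{"type":"number"},"newtons":{"type":"number"}},"required":["targets"]}

```bash
mkdir -p pics; ls
python3 - <<'E'
from workcell import *
import cv2, numpy as np
np.set_printoptions(precision=4,suppress=True)
for n in ("top","scene"):
    im=get_image(n); cv2.imwrite(f"pics/{n}0.png",cv2.resize(im["color"][:,:,::-1],None,fx=1.5625,fy=1.5625,interpolation=cv2.INTER_CUBIC))
    print(n,im["fov_y"],im["cx"],im["cy"],im["R"],im["t"])
s=state(); print(s["time_s"],s["ee_pos"],s["tool_rot"],s["finger_gap"])
E
```

```text
pics
top 47.72402132519125 249.98754763532574 200.8422350825442 [[ 0.0249 -0.9996 -0.0109]
 [-0.9935 -0.0235 -0.111 ]
 [ 0.1107  0.0136 -0.9938]] [0.0943 0.6218 1.4935]
scene 48.91005066705077 252.16335257877228 190.1094015666193 [[-0.6671  0.7449  0.0038]
 [ 0.6373  0.5734 -0.5147]
 [-0.3856 -0.341  -0.8573]] [ 0.3037 -0.371   1.4714]
0.1 [0.2642 0.566  0.2468] [[-0.9061  0.423  -0.0005]
 [ 0.423   0.9061 -0.0012]
 [-0.     -0.0013 -1.    ]] 0.08687384865590811
```

View pics/top0.png

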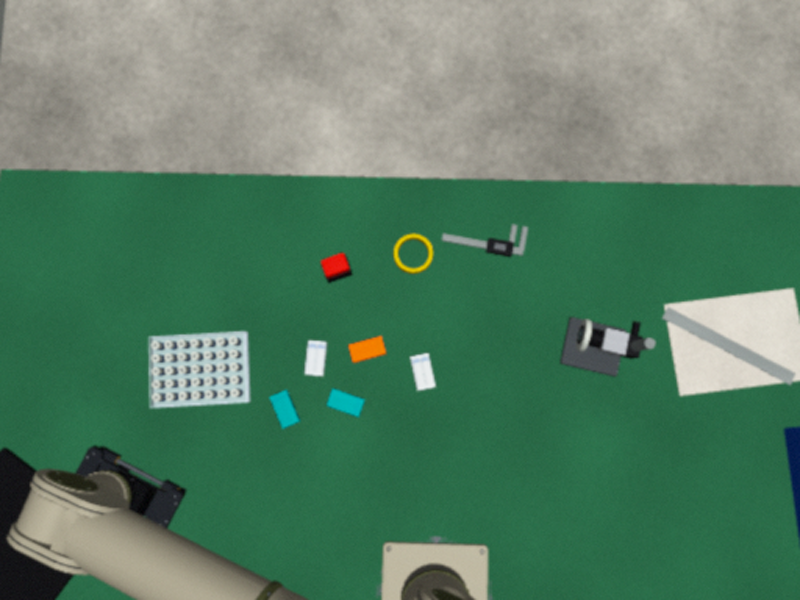

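View pics/scene0.png

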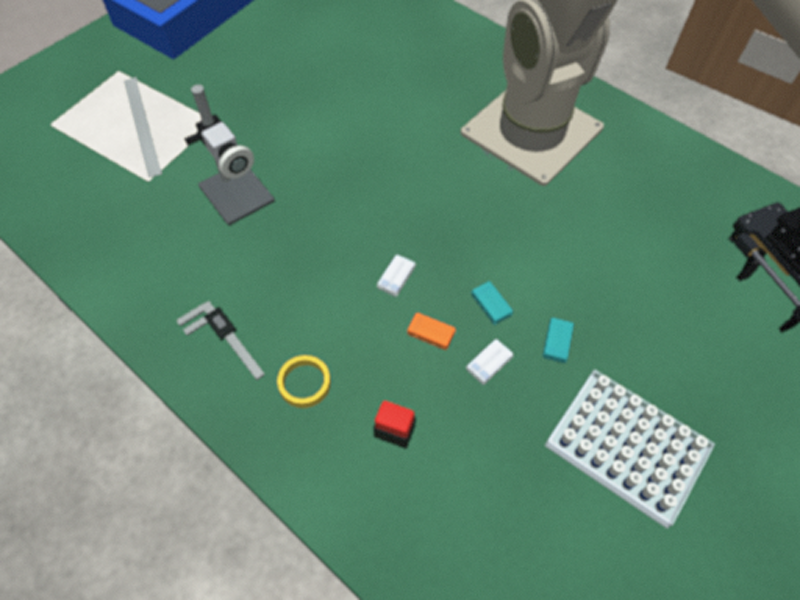

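The pictures show two clear/white cases with blue ends, at top-view (800 px scale) (316,358) and (423,371). The look-alikes are orange at (367,349) and turquoise at (284,409) and (346,402), so I leave those alone. The camera lens ring is at about (585,335) and faces left in the picture (+y). I'll confirm all of this in one enlarged composite.

```bash
cat > h.py <<'E'
from workcell import *
import cv2, numpy as np
np.set_printoptions(precision=4,suppress=True)
def proj(im,X):
    f=192/np.tan(np.radians(im["fov_y"]/2)); c=np.atleast_2d(X)@np.array(im["R"]).T+im["t"]
    return c[:,:2]/c[:,2:]*f+[im["cx"],im["cy"]]
def ray(im,uv,z):
    f=192/np.tan(np.radians(im["fov_y"]/2)); R=np.array(im["R"]); o=-R.T@im["t"]
    d=R.T@np.array([(uv[0]-im["cx"])/f,(uv[1]-im["cy"])/f,1]); return o+d*(z-o[2])/d[2]
def crop(im,x0,y0,x1,y1,w,h):
    return cv2.resize(im["color"][y0:y1,x0:x1,::-1],(w,h),interpolation=cv2.INTER_CUBIC)
E
python3 - <<'E'
from h import *
import pickle
T=get_image("top");S=get_image("scene"); pickle.dump((dict(T),dict(S)),open("i0.pkl","wb"))
a=crop(T,165,205,295,285,400,246); b=crop(S,235,155,375,250,400,271)
c=crop(T,350,190,430,250,400,300); d=crop(S,110,45,190,150,229,300)
o=np.zeros((600,800,3),np.uint8); o[:246,:400]=a;o[:271,400:]=b;o[300:,:400]=c;o[300:,400:629]=d
cv2.imwrite("pics/c0.png",o)
for n,im in (("T",T),("S",S)):
    hsv=cv2.cvtColor(im["color"],cv2.COLOR_RGB2HSV); m=((hsv[...,1]<70)&(hsv[...,2]>130)).astype(np.uint8)
    k,l,st,ce=cv2.connectedComponentsWithStats(m)
    for i in range(1,k):
        if 80<st[i,4]<1500: print(n,st[i],ce[i],cv2.minAreaRect(np.argwhere(l==i)[:,::-1].astype(np.float32)))
E
```

```text
T [283 149  28   9 121] [296.4545 153.438 ] ((296.5080261230469, 153.4560089111328), (27.816688537597656, 4.293251037597656), 10.30484676361084)
T [386 210  17  17 218] [393.789  217.9954] ((393.673095703125, 218.13461303710938), (15.100942611694336, 14.512594223022461), 11.309932708740234)
T [195 217  14  24 291] [201.6048 228.945 ] ((201.61387634277344, 228.86138916015625), (12.736475944519043, 22.885854721069336), 5.710593223571777)
T [262 226  17  24 293] [270.2184 237.5358] ((270.2268371582031, 237.55853271484375), (23.118043899536133, 12.641590118408203), 77.90524291992188)
S [290   0  63  30 519] [323.0578   7.3295] ((324.77587890625, 5.189672470092773), (68.0167465209961, 23.89777374267578), 23.198591232299805)
S [352  40  22  14 190] [362.0421  46.4316] ((361.6000061035156, 46.29999542236328), (9.17060375213623, 22.45216941833496), 71.56504821777344)
S [129  78  22  17 225] [139.3244  85.7867] ((139.4000244140625, 85.80001068115234), (13.416407585144043, 17.8885440826416), 63.43495178222656)
S [140  92  21  18 111] [147.7387  98.4054] ((148.18052673339844, 98.9807357788086), (9.007547378540039, 22.653982162475586), 54.1623420715332)
S [241 163  25  27 405] [253.0222 175.6494] ((253.0441131591797, 175.4264678955078), (15.949368476867676, 26.7537784576416), 30.963754653930664)
S [113 193  25  15 127] [125.0236 199.3228] ((124.5000228881836, 200.00001525878906), (6.708203315734863, 25.938386917114258), 63.43495178222656)
S [144 213  25  29 242] [156.1364 227.2645] ((156.17999267578125, 227.24002075195312), (33.400001525878906, 7.200000762939453), 53.130104064941406)
S [298 217  31  29 491] [313.0916 230.7169] ((313.1424560546875, 230.65342712402344), (17.27298927307129, 29.468767166137695), 47.121097564697266)
```

View pics/c0.png

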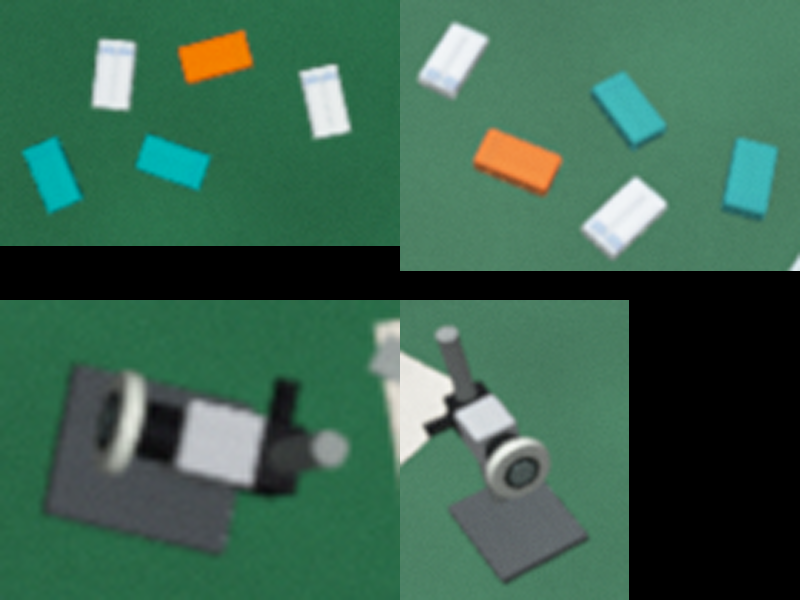

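```bash
cat > fit.py <<'E'
from h import *
from scipy.optimize import minimize
def fitbox(ims,p0,dims=(.078,.042,.021),z0=0.,rad=22):
    """fit x,y,yaw of a light box on green, from soft silhouettes"""
    dat=[]
    for im in ims:
        c=np.round(proj(im,[p0[0],p0[1],z0])[0]).astype(int)
        x0,y0=c-rad; roi=im["color"][y0:y0+2*rad,x0:x0+2*rad].astype(float)
        # red channel: low on green, high on white
        r=roi[...,0]; lo=np.median(r[[0,-1]]); hi=np.percentile(r,97) 
        dat.append((im,x0,y0,np.clip((r-lo)/(hi-lo)*1.15,0,1)))
    def ren(p,im,x0,y0,k=8):
        c,s=np.cos(p[2]),np.sin(p[2]); X=[]
        for a in(-.5,.5):
            for b in(-.5,.5):
                for d in(0,1): X.append([p[0]+c*a*dims[0]-s*b*dims[1],p[1]+s*a*dims[0]+c*b*dims[1],z0+d*dims[2]])
        uv=(proj(im,X)-[x0,y0]+.5)*k*16-8
        m=np.zeros((2*rad*k,2*rad*k),np.uint8); cv2.fillConvexPoly(m,cv2.convexHull(np.round(uv).astype(np.int32)),255,shift=4)
        return cv2.GaussianBlur(cv2.resize(m,(2*rad,2*rad),interpolation=cv2.INTER_AREA)/255.,(3,3),.6)
    cost=lambda q:sum(((ren([q[0],q[1],q[2]],i,x,y)-w)**2).sum() for i,x,y,w in dat)
    best=None
    for dy in(-.15,0,.15):
        s0=np.array([p0[0],p0[1],p0[2]+dy]); r=minimize(cost,s0,method="Nelder-Mead",options=dict(initial_simplex=[s0,s0+[.006,0,0],s0+[0,.006,0],s0+[0,0,.12]],xatol=1e-5,fatol=1e-3))
        if best is None or r.fun<best.fun: best=r
    return best.x,best.fun
E
python3 - <<'E'
from fit import *
import pickle
T,S=pickle.load(open("i0.pkl","rb"))
for nm,uv,yaw in(("L",(201.6,228.9),0.),("R",(270.2,237.5),.2)):
    p=ray(T,uv,.021)[:2]
    for ims in((T,S),(T,),(S,)):
        x,f=fitbox(ims,[p[0],p[1],yaw]); print(nm,x[:2],np.degrees(x[2]),f)
print("foot",[ray(T,u,.012)[:2] for u in((365,203.4),(359,232.6),(394.4,240.4))])
print("post",ray(T,(416,219.8),.252),ray(S,(126.4,56.9),.252))
print("lens",ray(T,(374.4,214.4),.15),ray(S,(151.2,103.8),.15))
for n,im in(("O",T),):
  for u in((367,349),(346,402),(284,409),(335,267)): print(ray(im,np.array(u)*.64,.021))
E
```

```text
L [0.5161 0.2795] -3.354639937331379 30.872192366053877
L [0.5179 0.2793] -4.014492797632733 4.648895928068999
L [0.5143 0.2795] -3.7567772253857257 20.944192357902516
R [0.4916 0.0349] 14.18434663230627 28.19943857994233
R [0.493  0.0348] 13.632758489701509 1.219131093705558
R [0.4893 0.0344] 14.660749848586436 22.31952795483135
foot [array([ 0.6225, -0.3002]), array([ 0.5181, -0.2786]), array([ 0.4937, -0.403 ])]
post [ 0.5499 -0.3916  0.252 ] [ 0.5509 -0.3851  0.252 ]
lens [ 0.572  -0.2956  0.15  ] [ 0.5714 -0.2886  0.15  ]
[0.5396 0.161  0.021 ]
[0.4195 0.2047 0.021 ]
[0.4005 0.3433 0.021 ]
[0.726  0.2398 0.021 ]
```

The crop confirms it: the two white cases with blue marks are the right ones, L at about (0.517, 0.279) with yaw -4° and R at (0.492, 0.035) with yaw 14°. The lens is near (0.571, -0.286) and looks along (0.2, 0.98). I'll place L on R, and first I move above L.

Emit:
{"api": "play_rows", "payload": {"targets": [[[0, 0, 0, 0, 0, -0.84], [0, 0, 0, 0, 0, -0.84], [0, 0, 0, 0, 0, -0.84], [0, 0, 0, 0, 0, -0.84], [0, 0, 0, 0, 0, -0.84]]], "hand": 1}}

```text
time_s: 0.7
ee_pos: [0.2643, 0.5662, 0.2473]
tool_rot: [[-0.998, 0.067, -0.0], [0.067, 0.998, -0.0], [0.0, -0.0, -1.0]]
force: [0.1, -0.1, -1.4]
finger_gap: 0.087
gripper_force: 0.0
```

Emit:
{"api": "play_rows", "payload": {"targets": [[[-0.9, -0.9, 0.3, 0, 0, 0], [-0.9, -0.9, 0.3, 0, 0, 0], [-0.9, -0.9, 0.3, 0, 0, 0], [-0.9, -0.9, 0.3, 0, 0, 0], [-0.9, -0.9, 0.3, 0, 0, 0]]]}}

```text
time_s: 1.2
ee_pos: [0.3694, 0.4451, 0.2097]
tool_rot: [[-0.998, 0.07, -0.0], [0.07, 0.998, -0.0], [0.0, -0.0, -1.0]]
force: [0.5, 0.3, 0.6]
finger_gap: 0.087
gripper_force: 0.0
```

Emit:
{"api": "play_rows", "payload": {"targets": [[[-0.9, -0.9, 0.3, 0, 0, 0], [-0.9, -0.9, 0.3, 0, 0, 0], [-0.9, -0.9, 0.3, 0, 0, 0], [-0.9, -0.9, 0.3, 0, 0, 0], [-0.9, -0.9, 0.3, 0, 0, 0]]]}}

```text
time_s: 1.7
ee_pos: [0.4737, 0.325, 0.1722]
tool_rot: [[-0.998, 0.07, -0.0], [0.07, 0.998, 0.0], [0.0, 0.0, -1.0]]
force: [-0.4, 0.9, -0.3]
finger_gap: 0.0868
gripper_force: 0.0
```

Emit:
{"api": "play_rows", "payload": {"targets": [[[-0.9, -0.9, 0.3, 0, 0, 0], [-0.9, -0.8, 0.3, 0, 0, 0], [0, 0, 0, 0, 0, 0]]]}}

```text
time_s: 2.0
ee_pos: [0.5174, 0.2757, 0.1563]
tool_rot: [[-0.997, 0.077, -0.0], [0.077, 0.997, -0.003], [-0.0, -0.003, -1.0]]
force: [-0.7, -0.1, -0.2]
finger_gap: 0.0871
gripper_force: 0.0
```

```bash
cat > go.py <<'E'
from h import *
def go(x,y,z,yaw=None):
    """print turn (units) and shift (units, tool axes after the turn) to the TCP goal; yaw = angle of tool y"""
    s=state(); p=np.array(s["ee_pos"]); R=np.array(s["tool_rot"])
    cur=np.degrees(np.arctan2(R[1,1],R[0,1])); yaw=cur if yaw is None else yaw
    a=np.radians(yaw); Y=np.array([np.cos(a),np.sin(a),0]); Z=np.array([0,0,-1.]); X=np.cross(Y,Z)
    D=np.array([x,y,z])-p
    tilt=cv2.Rodrigues(R.T@np.stack([X,Y,Z],1))[0].ravel()
    print("t",s["time_s"],"pos",p,"yaw",round(cur,2),"turn",np.degrees(tilt)/5,"shift",np.array([D@X,D@Y,D@Z])/.025,"F",np.array(s["force"]),"gap",s["finger_gap"],"grip",s["gripper_force"],"q7",s["q"][6])
E
python3 -c "
from go import *
go(.517,.2794,.029,86)"
```

```text
t 2.0 pos [0.5174 0.2757 0.1563] yaw 85.61 turn [-0.0327  0.0004 -0.0781] shift [0.0271 0.1457 5.094 ] F [-0.711  -0.118  -0.1831] gap 0.08711386623439861 grip 0.0 q7 54.34407327008346
```

Emit:
{"api": "play_rows", "payload": {"targets": [[[0, 0.1, 0.9, 0, 0, 0], [0, 0, 0.9, 0, 0, 0], [0, 0, 0.9, 0, 0, 0], [0, 0, 0.9, 0, 0, 0], [0, 0, 0.7, 0, 0, 0]]]}}

```text
time_s: 2.5
ee_pos: [0.5142, 0.2835, 0.0487]
tool_rot: [[-0.998, 0.069, -0.001], [0.069, 0.998, -0.0], [0.001, -0.0, -1.0]]
force: [0.6, 0.7, -0.5]
finger_gap: 0.0872
gripper_force: 0.0
```

Run:
```python
from go import *
go(.517,.2794,.029,86)
T=get_image("top");S=get_image("scene")
c=proj(T,[.517,.28,.02])[0].astype(int);d=proj(S,[.517,.28,.02])[0].astype(int)
o=np.hstack([crop(T,c[0]-32,c[1]-32,c[0]+32,c[1]+32,400,400),crop(S,d[0]-32,d[1]-32,d[0]+32,d[1]+32,400,400)]);cv2.imwrite("pics/c1.png",o)
```

```text
t 2.5 pos [0.5142 0.2835 0.0487] yaw 86.02 turn [-0.0032 -0.0128  0.0032] shift [-0.1235 -0.1566  0.7878] F [ 0.6027  0.7409 -0.5266] gap 0.08723256203679569 grip 0.0 q7 54.49452952064962
```

View pics/c1.png

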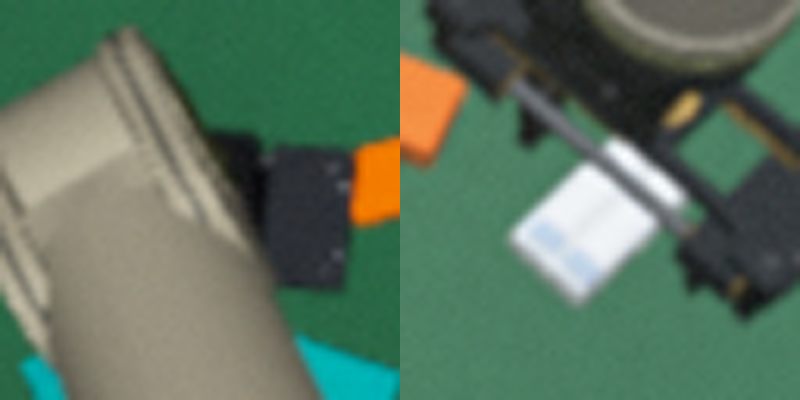

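The case sits between the fingers, in the right panel at about (600,220). I correct the small offset, finish the descent and settle.

Emit:
{"api": "play_rows", "payload": {"targets": [[[-0.1, -0.1, 0.6, 0, 0, 0], [0, 0, 0, 0, 0, 0], [0, 0, 0, 0, 0, 0]]]}}

```text
time_s: 2.9
ee_pos: [0.5176, 0.2803, 0.0353]
tool_rot: [[-0.998, 0.071, 0.0], [0.071, 0.998, 0.0], [-0.0, 0.0, -1.0]]
force: [0.3, -0.4, 0.4]
finger_gap: 0.0868
gripper_force: 0.0
```

```bash
python3 -c "
from go import *
go(.517,.2794,.029,86)"
```

```text
t 2.9 pos [0.5176 0.2803 0.0353] yaw 85.95 turn [ 0.002   0.0017 -0.0093] shift [ 0.0227 -0.0396  0.2528] F [ 0.3365 -0.3532  0.3675] gap 0.0868387806768042 grip 0.0 q7 54.96761517010354
```

Emit:
{"api": "play_rows", "payload": {"targets": [[[0, -0.04, 0.24, 0, 0, 0], [0, 0, 0, 0, 0, 0], [0, 0, 0, 0, 0, 0]]]}}

```text
time_s: 3.2
ee_pos: [0.5173, 0.2794, 0.0292]
tool_rot: [[-0.998, 0.07, 0.0], [0.07, 0.998, 0.0], [-0.0, 0.0, -1.0]]
force: [-0.7, -0.5, 0.2]
finger_gap: 0.0871
gripper_force: 0.0
```

Emit:
{"api": "play_rows", "payload": {"targets": [[[0, 0, 0, 0, 0, 0], [0, 0, 0, 0, 0, 0], [0, 0, 0, 0, 0, 0], [0, 0, 0, 0, 0, 0], [0, 0, 0, 0, 0, 0]]], "hand": 0, "newtons": 15}}

```text
time_s: 3.7
ee_pos: [0.5174, 0.2794, 0.0291]
tool_rot: [[-0.998, 0.07, 0.0], [0.07, 0.998, 0.0], [-0.0, 0.0, -1.0]]
force: [-0.0, 0.3, 0.1]
finger_gap: 0.0549
gripper_force: 0.0
```

Emit:
{"api": "play_rows", "payload": {"targets": [[[0, 0, 0, 0, 0, 0], [0, 0, 0, 0, 0, 0], [0, 0, 0, 0, 0, 0]]]}}

```text
time_s: 4.0
ee_pos: [0.5174, 0.2794, 0.0291]
tool_rot: [[-0.998, 0.07, 0.0], [0.07, 0.998, 0.0], [-0.0, 0.0, -1.0]]
force: [0.5, -0.1, -0.3]
finger_gap: 0.042
gripper_force: 15.0
```

Emit:
{"api": "play_rows", "payload": {"targets": [[[0, 0, -0.6, 0, 0, 0], [0, 0, -0.9, 0, 0, 0], [0, 0, -0.9, 0, 0, 0], [0, 0, -0.9, 0, 0, 0], [0, 0, -0.7, 0, 0, 0]]]}}

```text
time_s: 4.5
ee_pos: [0.5177, 0.2795, 0.1316]
tool_rot: [[-0.998, 0.07, 0.002], [0.07, 0.998, 0.001], [-0.001, 0.001, -1.0]]
force: [-0.5, 0.1, -1.8]
finger_gap: 0.0418
gripper_force: 15.0
```

Emit:
{"api": "play_rows", "payload": {"targets": [[[0, 0, 0, 0, 0, -0.72], [0, 0, 0, 0, 0, -0.72], [0, 0, 0, 0, 0, -0.72], [0, 0, 0, 0, 0, -0.72], [0, 0, 0, 0, 0, -0.72]]]}}

```text
time_s: 5.0
ee_pos: [0.5174, 0.2794, 0.1301]
tool_rot: [[-0.97, -0.244, 0.001], [-0.244, 0.97, 0.0], [-0.001, 0.0, -1.0]]
force: [0.2, 1.0, -1.2]
finger_gap: 0.042
gripper_force: 15.0
```

Emit:
{"api": "play_rows", "payload": {"targets": [[[0.15, -0.45, 0, 0, 0, 0], [0.3, -0.85, 0, 0, 0, 0], [0.3, -0.85, 0, 0, 0, 0], [0.3, -0.85, 0, 0, 0, 0], [0.3, -0.85, 0, 0, 0, 0]]]}}

```text
time_s: 5.5
ee_pos: [0.5077, 0.1759, 0.1297]
tool_rot: [[-0.971, -0.239, 0.0], [-0.239, 0.971, 0.0], [-0.0, 0.0, -1.0]]
force: [-0.3, -0.6, -1.4]
finger_gap: 0.0421
gripper_force: 15.0
```

Emit:
{"api": "play_rows", "payload": {"targets": [[[0.3, -0.85, 0, 0, 0, 0], [0.3, -0.85, 0, 0, 0, 0], [0.3, -0.85, 0, 0, 0, 0], [0.3, -0.85, 0, 0, 0, 0], [0.3, -0.85, 0, 0, 0, 0]]]}}

```text
time_s: 6.0
ee_pos: [0.4967, 0.0639, 0.1297]
tool_rot: [[-0.971, -0.239, 0.0], [-0.239, 0.971, 0.0], [-0.0, 0.0, -1.0]]
force: [0.1, -0.7, -1.2]
finger_gap: 0.0419
gripper_force: 15.0
```

Emit:
{"api": "play_rows", "payload": {"targets": [[[0.2, -0.45, 0, 0, 0, 0], [0, 0, 0, 0, 0, 0], [0, 0, 0, 0, 0, 0], [0, 0, 0, 0, 0, 0]]]}}

```text
time_s: 6.4
ee_pos: [0.495, 0.0548, 0.1291]
tool_rot: [[-0.97, -0.243, 0.0], [-0.243, 0.97, 0.001], [-0.0, 0.0, -1.0]]
force: [-0.2, 1.1, -0.4]
finger_gap: 0.0418
gripper_force: 15.0
```

Run:
```python
from go import *
go(.4928,.035,.060,104.)
T=get_image("top");S=get_image("scene")
c=proj(T,[.493,.035,.02])[0].astype(int);d=proj(S,[.493,.035,.05])[0].astype(int)
o=np.hstack([crop(T,c[0]-32,c[1]-32,c[0]+32,c[1]+32,300,300),crop(S,d[0]-40,d[1]-48,d[0]+40,d[1]+48,500,600)[:600]]) if 0 else crop(S,d[0]-40,d[1]-40,d[0]+40,d[1]+40,600,600);cv2.imwrite("pics/c2.png",o);print(d)
```

```text
t 6.4 pos [0.495  0.0548 0.1291] yaw 104.05 turn [0.0055 0.0033 0.009 ] shift [ 0.2787 -0.7471  2.7652] F [-0.188   1.1195 -0.361 ] gap 0.04183951484426735 grip 14.999879747629166 q7 93.94314612383077
[252 168]
```

View pics/c2.png

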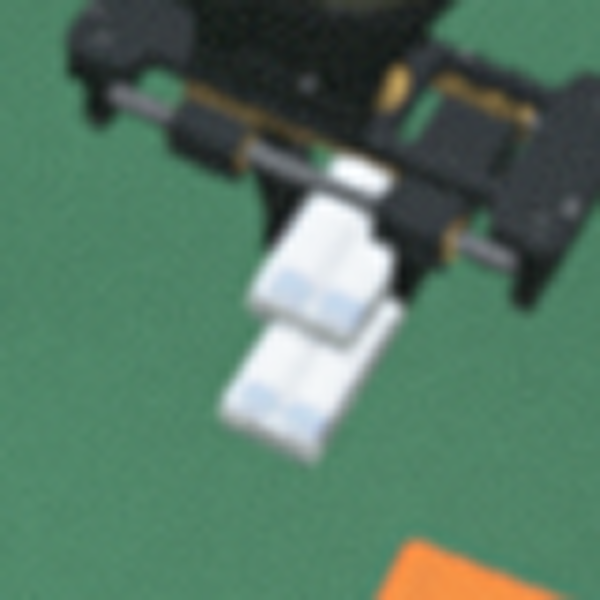

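The held case is level and parallel to R: its near end is at about (300,310) in the crop and R's is at (270,430). I move over R and go down to just above contact.

Emit:
{"api": "play_rows", "payload": {"targets": [[[0.14, -0.37, 0.4, 0, 0, 0], [0.14, -0.38, 0.8, 0, 0, 0], [0, 0, 0.8, 0, 0, 0], [0, 0, 0.6, 0, 0, 0], [0, 0, 0.2, 0, 0, 0]]]}}

```text
time_s: 7.0
ee_pos: [0.4914, 0.0329, 0.0569]
tool_rot: [[-0.97, -0.241, -0.003], [-0.241, 0.97, -0.001], [0.003, -0.0, -1.0]]
force: [0.0, -0.3, -1.0]
finger_gap: 0.0416
gripper_force: 15.0
```

Emit:
{"api": "play_rows", "payload": {"targets": [[[0, 0, 0, 0, 0, 0], [0, 0, 0, 0, 0, 0], [0, 0, 0, 0, 0, 0]]]}}

```text
time_s: 7.3
ee_pos: [0.4933, 0.0337, 0.0597]
tool_rot: [[-0.97, -0.241, 0.001], [-0.241, 0.97, 0.0], [-0.001, 0.0, -1.0]]
force: [-1.0, -0.2, -0.5]
finger_gap: 0.0417
gripper_force: 15.0
```

Run:
```python
from go import *
go(.4928,.035,.050,104.)
S=get_image("scene"); cv2.imwrite("pics/raw3.png",S["color"][:,:,::-1])
x0,y0=proj(S,[.53,.045,.02])[0].astype(int)-20
o=crop(S,x0,y0,x0+40,y0+40,600,600)
# overlay: where R's and the held case's near-end (+x) and sides should be
p=state()["ee_pos"]; a=np.radians(14.0); c=np.array([np.cos(a),np.sin(a)]); n=np.array([-c[1],c[0]])
def corner(ctr,z,i,j): return [*(np.array(ctr)+c*.039*i+n*.021*j),z]
zb=p[2]-.029
for ctr,z,col in(((.4925,.0349),0,(0,0,255)),((p[0]-.0003,p[1]),zb,(255,0,0))):
    for zz in(z,z+.021):
        q=np.array([corner(ctr,zz,i,j) for i,j in((-1,1),(1,1),(1,-1),(-1,-1))]); uv=((proj(S,q)-[x0,y0]+.5)*15).astype(np.int32)
        cv2.polylines(o,[uv],False,col,1)
cv2.imwrite("pics/c3.png",o)
```

```text
t 7.3 pos [0.4933 0.0337 0.0597] yaw 103.97 turn [ 0.0001  0.0149 -0.0053] shift [0.0051 0.0541 0.3899] F [-0.9738 -0.1584 -0.4932] gap 0.04174723839001706 grip 14.999757260084152 q7 97.37330236053566
```

View pics/c3.png

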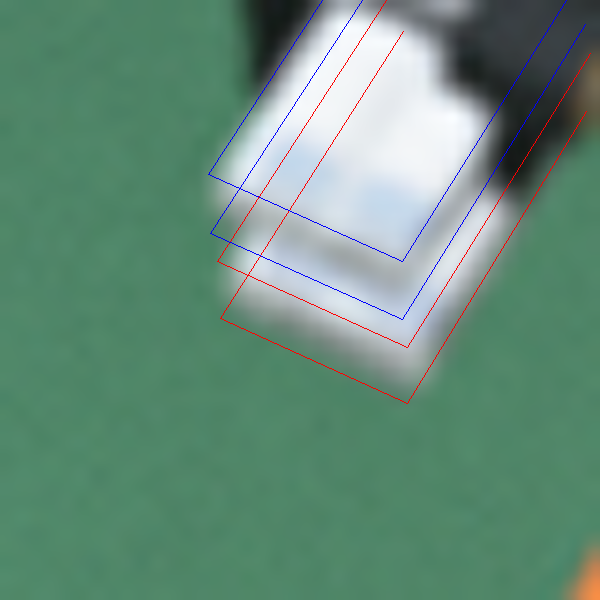

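The model outlines are about 1 px off for both cases alike, so the relative fit is good to about 2 mm. I set the case down and release. Then I'll square the pile by a gentle squeeze over its ends, since 78 mm fits the 87 mm opening.

Emit:
{"api": "play_rows", "payload": {"targets": [[[0, 0.05, 0.2, 0, 0, 0], [0, 0, 0.1, 0, 0, 0], [0, 0, 0.04, 0, 0, 0], [0, 0, 0, 0, 0, 0], [0, 0, 0, 0, 0, 0]]]}}

```text
time_s: 7.85
ee_pos: [0.4924, 0.0349, 0.0505]
tool_rot: [[-0.97, -0.241, -0.0], [-0.241, 0.97, 0.0], [0.0, 0.0, -1.0]]
force: [0.1, -0.2, -1.1]
finger_gap: 0.0422
gripper_force: 15.0
```

```bash
python3 -c "
from go import *
go(.4928,.035,.050,104.)"
```

```text
t 7.85 pos [0.4924 0.0349 0.0505] yaw 103.97 turn [ 0.001  -0.0002 -0.0056] shift [-0.0163  0.002   0.0214] F [ 0.114  -0.1823 -1.1131] gap 0.04216302431638442 grip 14.999730437994003 q7 97.36857382761391
```

Emit:
{"api": "play_rows", "payload": {"targets": [[[0, 0, 0.03, 0, 0, 0], [0, 0, 0.02, 0, 0, 0], [0, 0, 0, 0, 0, 0]]]}}

```text
time_s: 8.15
ee_pos: [0.4926, 0.0349, 0.05]
tool_rot: [[-0.97, -0.241, 0.0], [-0.241, 0.97, 0.0], [-0.0, 0.0, -1.0]]
force: [-4.4, -0.5, 7.6]
finger_gap: 0.0417
gripper_force: 15.0
```

Emit:
{"api": "play_rows", "payload": {"targets": [[[0, 0, 0, 0, 0, 0], [0, 0, 0, 0, 0, 0], [0, 0, 0, 0, 0, 0], [0, 0, 0, 0, 0, 0], [0, 0, 0, 0, 0, 0]]], "hand": 1}}

```text
time_s: 8.65
ee_pos: [0.4924, 0.0349, 0.0492]
tool_rot: [[-0.97, -0.241, -0.0], [-0.241, 0.97, 0.0], [0.0, 0.0, -1.0]]
force: [1.7, -0.6, 0.7]
finger_gap: 0.074
gripper_force: 0.0
```

Emit:
{"api": "play_rows", "payload": {"targets": [[[0, 0, 0, 0, 0, 0], [0, 0, -0.5, 0, 0, 0], [0, 0, -0.9, 0, 0, 0], [0, 0, -0.9, 0, 0, 0], [0, 0, -0.3, 0, 0, 0]]]}}

```text
time_s: 9.15
ee_pos: [0.4937, 0.035, 0.1172]
tool_rot: [[-0.97, -0.241, 0.004], [-0.241, 0.97, 0.001], [-0.004, -0.0, -1.0]]
force: [0.6, 0.4, -0.2]
finger_gap: 0.0871
gripper_force: 0.0
```

Emit:
{"api": "play_rows", "payload": {"targets": [[[0, 0, 0, 0, 0, 1], [0, 0, 0, 0, 0, 1], [0, 0, 0, 0, 0, 1], [0, 0, 0, 0, 0, 1], [0, 0, 0, 0, 0, 1]]]}}

```text
time_s: 9.65
ee_pos: [0.4923, 0.0349, 0.1143]
tool_rot: [[-0.981, 0.195, -0.0], [0.195, 0.981, 0.0], [0.0, 0.0, -1.0]]
force: [0.5, 0.8, 0.3]
finger_gap: 0.0871
gripper_force: 0.0
```

Emit:
{"api": "play_rows", "payload": {"targets": [[[0, 0, 0, 0, 0, 1], [0, 0, 0, 0, 0, 1], [0, 0, 0, 0, 0, 1], [0, 0, 0, 0, 0, 1], [0, 0, 0, 0, 0, 1]]]}}

```text
time_s: 10.15
ee_pos: [0.4923, 0.0349, 0.1143]
tool_rot: [[-0.807, 0.591, -0.0], [0.591, 0.807, 0.0], [0.0, -0.0, -1.0]]
force: [-0.4, -0.1, -0.5]
finger_gap: 0.0868
gripper_force: 0.0
```

Emit:
{"api": "play_rows", "payload": {"targets": [[[0, 0, 0, 0, 0, 1], [0, 0, 0, 0, 0, 1], [0, 0, 0, 0, 0, 1], [0, 0, 0, 0, 0, 1], [0, 0, 0, 0, 0, 1]]]}}

```text
time_s: 10.65
ee_pos: [0.4923, 0.0349, 0.1143]
tool_rot: [[-0.481, 0.877, -0.0], [0.877, 0.481, 0.0], [0.0, -0.0, -1.0]]
force: [-0.4, 0.3, 0.4]
finger_gap: 0.087
gripper_force: 0.0
```

Emit:
{"api": "play_rows", "payload": {"targets": [[[0, 0, 0, 0, 0, 1], [0, 0, 0, 0, 0, 1], [0, 0, 0, 0, 0, 1], [0, 0, 0.6, 0, 0, 0], [0, 0, 0, 0, 0, 0]]]}}

```text
time_s: 11.15
ee_pos: [0.4913, 0.0348, 0.098]
tool_rot: [[-0.242, 0.97, -0.002], [0.97, 0.242, -0.001], [0.0, -0.003, -1.0]]
force: [0.0, -0.1, 0.5]
finger_gap: 0.0869
gripper_force: 0.0
```

Run:
```python
from go import *
go(.4925,.0349,.080,14.)
S=get_image("scene");T=get_image("top")
x0,y0=proj(S,[.493,.035,.05])[0].astype(int)-32
u0,v0=proj(T,[.493,.035,.05])[0].astype(int)-32
cv2.imwrite("pics/c4.png",np.hstack([crop(S,x0,y0,x0+56,y0+64,525,600),crop(T,u0+15,v0,u0+44,v0+64,272,600)]))
```

```text
t 11.15 pos [0.4913 0.0348 0.098 ] yaw 13.99 turn [-0.0293 -0.0008 -0.0012] shift [-0.0069  0.0475  0.7202] F [ 0.0378 -0.1479  0.5469] gap 0.0868805343891975 grip 0.0 q7 8.171569801324875
```

View pics/c4.png

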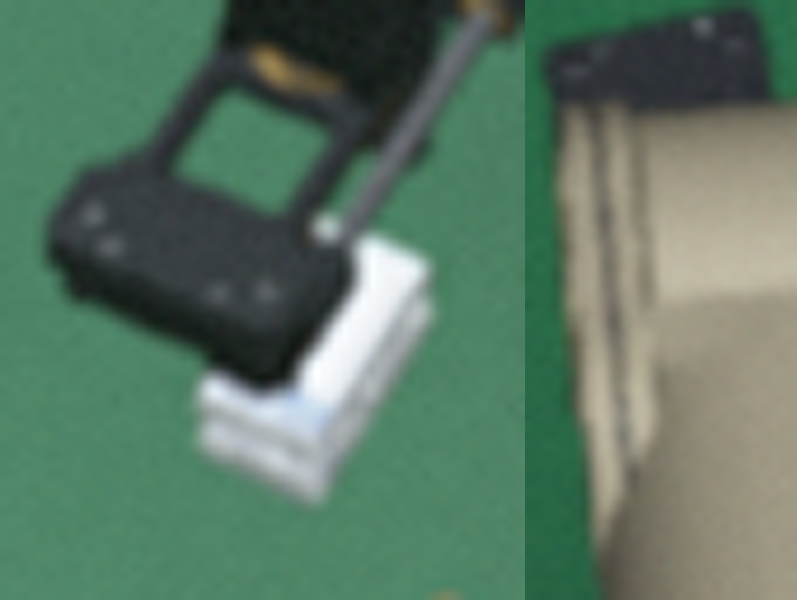

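The pile stands with its edges flush to about 1-2 mm: top near corner (325,435), bottom near corner (325,500), top far corner (430,265). I check the pile's centre from these before lowering the fingers over its ends.

Run:
```python
from h import *
S=get_image("scene")
x0,y0=proj(S,[.493,.035,.05])[0].astype(int)-32
c=np.array([np.cos(np.radians(14)),np.sin(np.radians(14))]);n=np.array([-c[1],c[0]])
g=lambda u,v,z:ray(S,(x0+u/9.375-.5,y0+v/9.375-.5),z)[:2]
A=g(325,438,.042);B=g(432,263,.042);C=g(325,503,0);D=g(199,395,.042)
print(A,B,C,D,"len",np.linalg.norm(A-B),np.linalg.norm(A-D),"ctr",(A+B)/2-n*.021,(B+D)/2)
print("expect",np.array([.4925,.0349])+c*.039+n*.021)
```

```text
[0.5208 0.0663] [0.4498 0.0481] [0.519  0.0652] [0.5351 0.0271] len 0.07331474287045213 0.04179078457528079 ctr [0.4904 0.0369] [0.4925 0.0376]
expect [0.5253 0.0647]
```

Emit:
{"api": "play_rows", "payload": {"targets": [[[0, 0, 0.5, 0, 0, 0], [0, 0, 0.3, 0, 0, 0], [0, 0, 0.1, 0, 0, 0], [0, 0, 0.1, 0, 0, 0], [0, 0, 0, 0, 0, 0]]]}}

```text
time_s: 11.8
ee_pos: [0.4923, 0.0348, 0.074]
tool_rot: [[-0.242, 0.97, -0.0], [0.97, 0.242, -0.0], [0.0, -0.0, -1.0]]
force: [-0.3, -0.2, 0.0]
finger_gap: 0.0872
gripper_force: 0.0
```

```bash
python3 -c "
from go import *
go(.492,.0349,.050,14.)"
```

```text
t 11.8 pos [0.4923 0.0348 0.074 ] yaw 13.98 turn [-0.0051 -0.0001 -0.0045] shift [ 0.0049 -0.011   0.96  ] F [-0.259  -0.2104  0.0201] gap 0.08716007302503949 grip 0.0 q7 8.912660193333254
```

Tips are at 49 mm, above the 42 mm pile. I lower slowly past the top edge.

Emit:
{"api": "play_rows", "payload": {"targets": [[[0, 0, 0.15, 0, 0, 0], [0, 0, 0.15, 0, 0, 0], [0, 0, 0.1, 0, 0, 0], [0, 0, 0.1, 0, 0, 0], [0, 0, 0, 0, 0, 0]]]}}

```text
time_s: 12.3
ee_pos: [0.4922, 0.0348, 0.0614]
tool_rot: [[-0.242, 0.97, -0.001], [0.97, 0.242, -0.0], [0.0, -0.001, -1.0]]
force: [0.2, -0.5, 0.7]
finger_gap: 0.0874
gripper_force: 0.0
```

Emit:
{"api": "play_rows", "payload": {"targets": [[[0, 0, 0.2, 0, 0, 0], [0, 0, 0.3, 0, 0, 0], [0, 0, 0.3, 0, 0, 0], [0, 0, 0.3, 0, 0, 0], [0, 0, 0, 0, 0, 0]]]}}

```text
time_s: 12.8
ee_pos: [0.4916, 0.0347, 0.033]
tool_rot: [[-0.242, 0.97, -0.002], [0.97, 0.242, -0.0], [0.0, -0.002, -1.0]]
force: [-0.5, 0.7, 0.6]
finger_gap: 0.087
gripper_force: 0.0
```

Emit:
{"api": "play_rows", "payload": {"targets": [[[0, 0, 0, 0, 0, 0], [0, 0, 0, 0, 0, 0], [0, 0, 0, 0, 0, 0], [0, 0, 0, 0, 0, 0], [0, 0, 0, 0, 0, 0]]], "hand": 0.8, "newtons": 5}}

```text
time_s: 13.3
ee_pos: [0.4926, 0.0349, 0.0345]
tool_rot: [[-0.241, 0.97, 0.001], [0.97, 0.241, 0.0], [0.0, 0.001, -1.0]]
force: [-0.6, -0.7, 0.2]
finger_gap: 0.078
gripper_force: 5.0
```

The gap is exactly 78 mm, so the pile is square and centred. I open, rise, turn another 90° and come down over the pile's sides.

Emit:
{"api": "play_rows", "payload": {"targets": [[[0, 0, 0, 0, 0, 0], [0, 0, 0, 0, 0, 0], [0, 0, 0, 0, 0, 0], [0, 0, -0.3, 0, 0, 0], [0, 0, -0.6, 0, 0, 0]]], "hand": 1}}

```text
time_s: 13.8
ee_pos: [0.4917, 0.0347, 0.0566]
tool_rot: [[-0.241, 0.97, -0.002], [0.97, 0.241, -0.001], [-0.0, -0.002, -1.0]]
force: [0.2, 0.1, 0.3]
finger_gap: 0.0868
gripper_force: 0.0
```

Emit:
{"api": "play_rows", "payload": {"targets": [[[0, 0, -0.9, 0, 0, 0], [0, 0, -0.7, 0, 0, 0], [0, 0, 0, 0, 0, 1], [0, 0, 0, 0, 0, 1], [0, 0, 0, 0, 0, 1]]]}}

```text
time_s: 14.3
ee_pos: [0.4926, 0.0349, 0.0975]
tool_rot: [[0.022, 1.0, 0.001], [1.0, -0.022, 0.0], [0.0, 0.001, -1.0]]
force: [-0.6, -0.3, -0.8]
finger_gap: 0.087
gripper_force: 0.0
```

Emit:
{"api": "play_rows", "payload": {"targets": [[[0, 0, 0, 0, 0, 1], [0, 0, 0, 0, 0, 1], [0, 0, 0, 0, 0, 1], [0, 0, 0, 0, 0, 1], [0, 0, 0, 0, 0, 1]]]}}

```text
time_s: 14.8
ee_pos: [0.4925, 0.0348, 0.0973]
tool_rot: [[0.442, 0.897, 0.0], [0.897, -0.442, 0.0], [0.0, 0.0, -1.0]]
force: [-0.7, -0.7, -0.6]
finger_gap: 0.0871
gripper_force: 0.0
```

Emit:
{"api": "play_rows", "payload": {"targets": [[[0, 0, 0, 0, 0, 1], [0, 0, 0, 0, 0, 1], [0, 0, 0, 0, 0, 1], [0, 0, 0, 0, 0, 1], [0, 0, 0, 0, 0, 1]]]}}

```text
time_s: 15.3
ee_pos: [0.4925, 0.0349, 0.0973]
tool_rot: [[0.78, 0.626, 0.0], [0.626, -0.78, 0.0], [0.0, -0.0, -1.0]]
force: [-0.3, 0.4, -0.3]
finger_gap: 0.0867
gripper_force: 0.0
```

Emit:
{"api": "play_rows", "payload": {"targets": [[[0, 0, 0, 0, 0, 1], [0, 0, 0, 0, 0, 1], [0, 0, 0, 0, 0, 1], [0, 0, 0, 0, 0, 1], [0, 0, 0, 0, 0, 1]]]}}

```text
time_s: 15.8
ee_pos: [0.4925, 0.0349, 0.0973]
tool_rot: [[0.971, 0.238, 0.0], [0.238, -0.971, 0.0], [0.0, -0.0, -1.0]]
force: [0.2, -0.8, 0.7]
finger_gap: 0.0874
gripper_force: 0.0
```

Emit:
{"api": "play_rows", "payload": {"targets": [[[0, 0, 0, 0, 0, 0], [0, 0, 0, 0, 0, 0]]]}}

```text
time_s: 16.0
ee_pos: [0.4925, 0.0349, 0.0971]
tool_rot: [[0.97, 0.244, 0.0], [0.244, -0.97, 0.0], [0.0, -0.0, -1.0]]
force: [0.4, 0.2, -0.1]
finger_gap: 0.0871
gripper_force: 0.0
```

```bash
python3 -c "
from go import *
go(.4926,.0349,.0285,-76.)"
```

```text
t 16.0 pos [0.4925 0.0349 0.0971] yaw -75.88 turn [-0.002  -0.0037  0.0238] shift [0.0048 0.0011 2.7442] F [ 0.3743  0.2043 -0.0635] gap 0.08707047931144207 grip 0.0 q7 -79.36253662211219
```

Emit:
{"api": "play_rows", "payload": {"targets": [[[0, 0, 0.6, 0, 0, 0], [0, 0, 0.8, 0, 0, 0], [0, 0, 0.7, 0, 0, 0], [0, 0, 0.4, 0, 0, 0], [0, 0, 0.2, 0, 0, 0]]]}}

```text
time_s: 16.5
ee_pos: [0.4921, 0.0348, 0.0286]
tool_rot: [[0.97, 0.243, -0.001], [0.243, -0.97, -0.0], [-0.001, 0.0, -1.0]]
force: [0.1, -0.2, -0.1]
finger_gap: 0.0871
gripper_force: 0.0
```

Emit:
{"api": "play_rows", "payload": {"targets": [[[0, 0, 0.03, 0, 0, 0], [0, 0, 0, 0, 0, 0], [0, 0, 0, 0, 0, 0], [0, 0, 0, 0, 0, 0], [0, 0, 0, 0, 0, 0]]]}}

```text
time_s: 17.0
ee_pos: [0.4926, 0.035, 0.0289]
tool_rot: [[0.97, 0.242, 0.001], [0.242, -0.97, 0.0], [0.001, -0.0, -1.0]]
force: [-0.5, 1.1, 0.1]
finger_gap: 0.0872
gripper_force: 0.0
```

Emit:
{"api": "play_rows", "payload": {"targets": [[[0, 0, 0, 0, 0, 0], [0, 0, 0, 0, 0, 0], [0, 0, 0, 0, 0, 0], [0, 0, 0, 0, 0, 0], [0, 0, 0, 0, 0, 0]]], "hand": 0, "newtons": 30}}

```text
time_s: 17.5
ee_pos: [0.4924, 0.0349, 0.0285]
tool_rot: [[0.97, 0.241, 0.0], [0.241, -0.97, 0.0], [0.0, -0.0, -1.0]]
force: [0.2, 0.5, 0.6]
finger_gap: 0.0552
gripper_force: 0.0
```

Emit:
{"api": "play_rows", "payload": {"targets": [[[0, 0, 0, 0, 0, 0], [0, 0, 0, 0, 0, 0], [0, 0, 0, 0, 0, 0], [0, 0, 0, 0, 0, 0]]]}}

```text
time_s: 17.9
ee_pos: [0.4924, 0.0349, 0.0285]
tool_rot: [[0.97, 0.241, 0.0], [0.241, -0.97, 0.0], [0.0, -0.0, -1.0]]
force: [-1.0, 0.2, 0.0]
finger_gap: 0.0419
gripper_force: 30.0
```

Emit:
{"api": "play_rows", "payload": {"targets": [[[0, 0, -0.2, 0, 0, 0], [0, 0, -0.3, 0, 0, 0], [0, 0, -0.5, 0, 0, 0], [0, 0, -0.5, 0, 0, 0], [0, 0, 0, 0, 0, 0]]]}}

```text
time_s: 18.4
ee_pos: [0.4938, 0.0351, 0.0683]
tool_rot: [[0.97, 0.241, 0.004], [0.241, -0.97, 0.001], [0.004, -0.0, -1.0]]
force: [0.3, 0.9, -1.6]
finger_gap: 0.0416
gripper_force: 30.0
```

Run:
```python
from go import *
go(.591,-.189,.15+.0075,-11.5)
S=get_image("scene")
x0,y0=proj(S,[.493,.035,.05])[0].astype(int)-32
cv2.imwrite("pics/c5.png",crop(S,x0,y0,x0+64,y0+64,600,600))
```

```text
t 18.4 pos [0.4938 0.0351 0.0683] yaw -76.03 turn [  0.02    -0.0412 -12.9064] shift [-8.0095  5.5961 -3.5672] F [ 0.3254  0.8661 -1.6008] gap 0.04156837008078216 grip 29.9948407150805 q7 -77.97464362557837
```

View pics/c5.png

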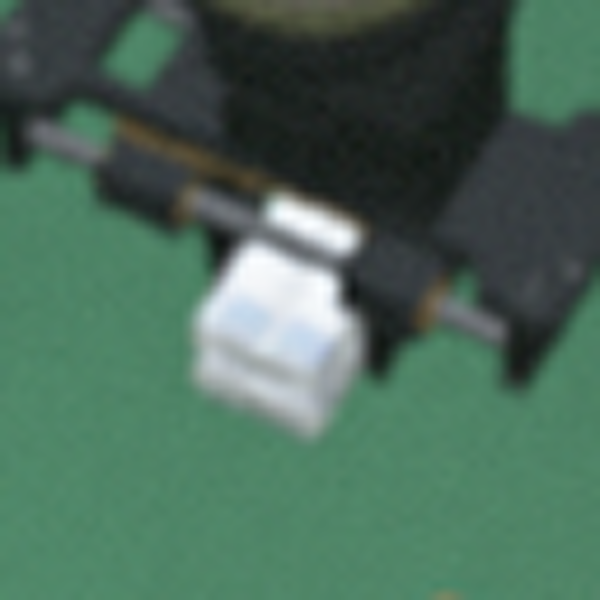

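Both cases hang together in the grip, with the two layers at (260,330) and (260,400) flush. I lift while turning towards the lens direction, then move across.

Emit:
{"api": "play_rows", "payload": {"targets": [[[0, 0, -0.3, 0, 0, -0.6], [0, 0, -0.3, 0, 0, -0.95], [0, 0, -0.3, 0, 0, -0.95], [0, 0, -0.3, 0, 0, -0.95], [0, 0, -0.3, 0, 0, -0.95]]]}}

```text
time_s: 18.95
ee_pos: [0.4921, 0.0349, 0.1035]
tool_rot: [[0.807, 0.59, -0.001], [0.59, -0.807, -0.0], [-0.0, -0.0, -1.0]]
force: [0.2, 0.5, -2.8]
finger_gap: 0.0417
gripper_force: 30.0
```

Emit:
{"api": "play_rows", "payload": {"targets": [[[0, 0, -0.3, 0, 0, -0.95], [0, 0, -0.3, 0, 0, -0.95], [0, 0, -0.3, 0, 0, -0.95], [0, 0, -0.3, 0, 0, -0.95], [0, 0, -0.3, 0, 0, -0.95]]]}}

```text
time_s: 19.45
ee_pos: [0.4921, 0.0348, 0.1409]
tool_rot: [[0.501, 0.865, -0.001], [0.865, -0.501, -0.0], [-0.0, -0.001, -1.0]]
force: [0.2, -0.6, -2.1]
finger_gap: 0.0418
gripper_force: 30.0
```

Emit:
{"api": "play_rows", "payload": {"targets": [[[0, 0, -0.3, 0, 0, -0.95], [0, 0, -0.2, 0, 0, -0.95], [0, 0, 0, 0, 0, -0.95], [0, 0, 0, 0, 0, -0.9], [0, 0, 0, 0, 0, 0]]]}}

```text
time_s: 19.95
ee_pos: [0.4922, 0.0348, 0.1532]
tool_rot: [[0.199, 0.98, -0.001], [0.98, -0.199, 0.0], [-0.0, -0.001, -1.0]]
force: [-0.0, -1.2, -2.5]
finger_gap: 0.0417
gripper_force: 30.0
```

Emit:
{"api": "play_rows", "payload": {"targets": [[[-0.4, 0.3, 0, 0, 0, 0], [-0.8, 0.55, 0, 0, 0, 0], [-0.8, 0.55, 0, 0, 0, 0], [-0.8, 0.55, 0, 0, 0, 0], [-0.8, 0.55, 0, 0, 0, 0]]]}}

```text
time_s: 20.45
ee_pos: [0.5361, -0.0678, 0.1534]
tool_rot: [[0.202, 0.979, -0.0], [0.979, -0.202, -0.0], [-0.0, 0.0, -1.0]]
force: [0.2, -0.9, -1.5]
finger_gap: 0.0417
gripper_force: 30.0
```

Emit:
{"api": "play_rows", "payload": {"targets": [[[-0.8, 0.55, 0, 0, 0, 0], [-0.8, 0.55, 0, 0, 0, 0], [-0.8, 0.55, 0, 0, 0, 0], [-0.6, 0.4, 0, 0, 0, 0], [-0.3, 0.2, 0, 0, 0, 0]]]}}

```text
time_s: 20.95
ee_pos: [0.5743, -0.1607, 0.1533]
tool_rot: [[0.204, 0.979, -0.0], [0.979, -0.204, -0.001], [-0.001, -0.0, -1.0]]
force: [0.2, 0.6, -2.1]
finger_gap: 0.0418
gripper_force: 30.0
```

Emit:
{"api": "play_rows", "payload": {"targets": [[[0, 0, 0, 0, 0, 0], [0, 0, 0, 0, 0, 0], [0, 0, 0, 0, 0, 0], [0, 0, 0, 0, 0, 0]]]}}

```text
time_s: 21.35
ee_pos: [0.5743, -0.1569, 0.1536]
tool_rot: [[0.199, 0.98, 0.0], [0.98, -0.199, 0.001], [0.001, -0.0, -1.0]]
force: [0.2, 0.6, -1.5]
finger_gap: 0.0417
gripper_force: 30.0
```

Run:
```python
from go import *
import pickle
go(.591,-.189,.1575,-11.5)
T,S0=pickle.load(open("i0.pkl","rb"))
S=get_image("scene")
# ring fit in the initial scene picture: annulus disc (68 mm) + 8 mm depth; overlay on pictures
yaw=np.radians(78.5); d=np.array([np.cos(yaw),np.sin(yaw),0]); n=np.array([-d[1],d[0],0])
L=np.array([.5715,-.286,.15]); t=np.linspace(0,2*np.pi,60)
C=L+.034*(np.outer(np.cos(t),n)+np.outer(np.sin(t),[0,0,1]))
Q=np.array(state()["ee_pos"])-[0,0,.0075]
o=[]
for im,(w,h) in((S,(70,105)),(T,(60,90))):
    c=proj(im,L+d*.03*(im is S))[0].astype(int); x0,y0=c-[w//2,h//2]; k=400/w
    a=crop(im,x0,y0,x0+w,y0+h,400,600)
    cv2.polylines(a,[((proj(im,C)-[x0,y0]+.5)*k).astype(np.int32)],True,(0,0,255),1)
    E=[Q-d*.039+i*.021*n+j*.021*np.array([0,0,1]) for i,j in((-1,-1),(1,-1),(1,1),(-1,1))]
    F=[Q+d*.039+i*.021*n+j*.021*np.array([0,0,1]) for i,j in((-1,-1),(1,-1),(1,1),(-1,1))]
    for G,col in((E,(255,0,0)),(F,(255,255,0))): 
        if im is S: cv2.polylines(a,[((proj(im,G)-[x0,y0]+.5)*k).astype(np.int32)],True,col,1)
    o.append(a)
cv2.imwrite("pics/c6.png",np.hstack(o))
```

```text
t 21.35 pos [ 0.5743 -0.1569  0.1536] yaw -11.46 turn [-0.0001 -0.0066  0.0079] shift [-1.1263  0.9107 -0.1563] F [ 0.2264  0.5902 -1.4709] gap 0.0417406589243432 grip 29.994801389984787 q7 7.993470004755572
```

View pics/c6.png

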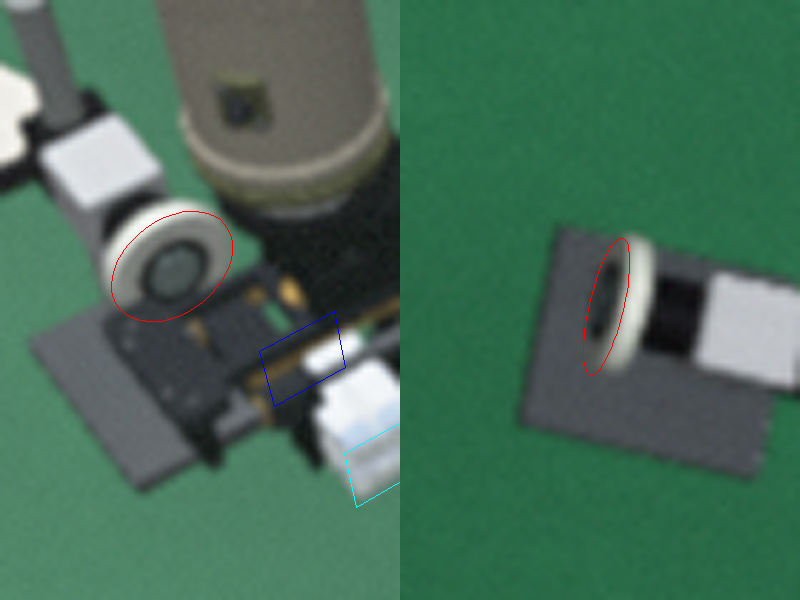

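The model matches the picture: pile end near (355,500), ring circle at (172,266) in the left panel against the real glass at (177,270). From both views the lens is at about (0.5725, -0.2835, 0.15), so the TCP goal is (0.592, -0.1865, 0.1575).

Emit:
{"api": "play_rows", "payload": {"targets": [[[-0.2, 0.2, -0.05, 0, 0, 0], [-0.3, 0.3, -0.05, 0, 0, 0], [-0.3, 0.3, -0.05, 0, 0, 0], [-0.2, 0.13, 0, 0, 0, 0], [0, 0, 0, 0, 0, 0]]]}}

```text
time_s: 21.9
ee_pos: [0.5921, -0.1887, 0.1571]
tool_rot: [[0.202, 0.979, -0.0], [0.979, -0.202, -0.001], [-0.001, -0.0, -1.0]]
force: [-0.1, 0.1, -1.6]
finger_gap: 0.0417
gripper_force: 30.0
```

Emit:
{"api": "play_rows", "payload": {"targets": [[[0, 0, 0, 0, 0, 0], [0, 0, 0, 0, 0, 0], [0, 0, 0, 0, 0, 0], [0, 0, 0, 0, 0, 0]]]}}

```text
time_s: 22.3
ee_pos: [0.5921, -0.1867, 0.1573]
tool_rot: [[0.199, 0.98, 0.0], [0.98, -0.199, 0.0], [0.0, 0.0, -1.0]]
force: [-0.1, -0.0, -1.6]
finger_gap: 0.042
gripper_force: 30.0
```

```bash
python3 -c "
from go import *
go(.592,-.1865,.1575,-11.5)"
```

```text
t 22.3 pos [ 0.5921 -0.1867  0.1573] yaw -11.5 turn [ 0.0004 -0.003  -0.0006] shift [ 0.0067 -0.005  -0.0081] F [-0.1496 -0.0474 -1.6248] gap 0.041961521541176675 grip 29.99478617683053 q7 11.15484254114964
```

One last look before handing in.

Run:
```python
from h import *
S=get_image("scene");T=get_image("top")
x0,y0=proj(S,[.58,-.24,.15])[0].astype(int)-[40,40]
u0,v0=proj(T,[.58,-.24,.15])[0].astype(int)-[40,40]
cv2.imwrite("pics/c7.png",np.hstack([crop(S,x0,y0,x0+80,y0+80,400,400),crop(T,u0,v0,u0+80,v0+80,400,400)]))
```

```text
(no output)
```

View pics/c7.png

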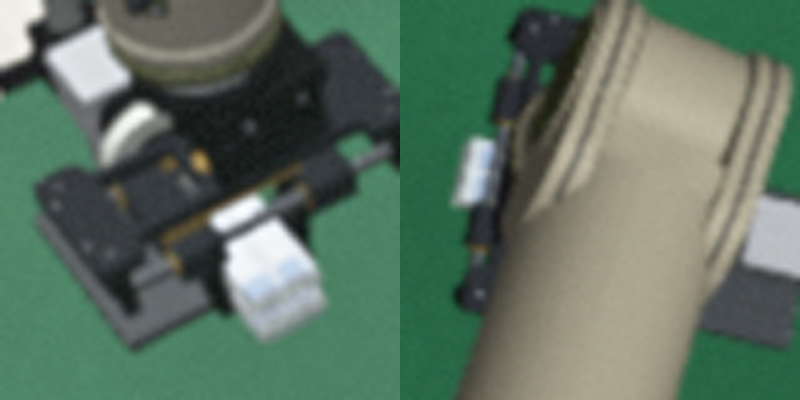

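The pile is at (270,290) in the left panel, level with both layers flush and its end towards the ring light, and no contact force shows. I'm handing in.

```bash
python3 -c "
from h import *
print(hand_in())"
```

```text
the job is handed in; nothing more can be done
None
```

I stacked the two clear cases, squared the pile, and handed the job in at about 22 s with the arm holding it level and still in front of the lens. By my estimate, its narrow end is about 6 cm from the glass and centred on it to within a few mm.

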